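# Clear the sealed tubs from the sealer's catch tray into the tote

### The arm

A 7-joint arm with a two-finger parallel gripper is mounted at the origin on the work surface. World frame = base frame: x ahead of the robot, y to its left, z up, the work surface at z = 0. Lengths are in m, angles in rad, forces in N, time in s.
With the tool pointing down it reaches from about 0.35 to 0.775 m from the base axis. Payload 3.1 kg.
Tool frame: the origin (TCP) lies between the finger pads; the fingertips stand 14 mm ahead of it and the grasp point (between the pads) lies 5 mm behind it; z points along the fingers, x is the direction in which the jaws open and shut, and the axes are right-handed (so a half turn about z gives the same grasp; the last joint's range is limited). The gripper opens to 85 mm and grips with 20 to 120 N. Pads are 22 mm wide; open, the fingers measure 114 mm over their backs; the gripper's body (76 mm by 85 mm) begins 54 mm behind the grasp point. The pads swing forward as they close: fully open they stand 13 mm farther back than shut.
Start: joints at [-1.169, 0.311, 0.014, 1.512, -0.004, 1.319, -0.027], TCP at [0.236, 0.497, 0.245] pointing down, gripper open.
Joint ranges: [-2.7, 2.7], [-0.3, 1.91], [-1.27, 1.3], [0.12, 2.57], [-1.44, 4.58], [0.2, 2.03], [-3.05, 3.05]. Speed limits (rad/s): [2.79, 2.79, 3.14, 3.14, 3.14, 3.14, 3.14].

### API

Orientations are given as [roll, pitch, yaw] about the fixed x, y, z axes, in that order (R = Rz(yaw) Ry(pitch) Rx(roll)).
In Python, from bench import * gives the robot as it stands.
- The arm moves only by the shell command python3 -m jog 'ROWS' [FORCE]. ROWS is JSON, a list of rows, each a list of 7 numbers: the shift along the tool's x, y, z in units of 0.12 m (1.0 is 0.12 m), then the turn, a rotation vector about the tool's x, y, z in units of 90 degrees (1.0 is 90 degrees), then the closure, from -1 (fully open) to 1 (shut), so that 0 is half open. In form: [[tx, ty, tz, ax, ay, az, claw], ...]. A call has 1 to 20 rows; each row shifts and turns the pose as measured when the row begins, along the tool's axes as they then stand; what a row does not reach is not made up. A row lasts 1/10 s, in which the tool goes at most 50 mm and 8.59 degrees, less where a joint would pass 70% of its speed; a pose out of reach is approached as far as the arm can. A call with a number of a shift or a turn outside -1 to 1 is refused whole. A call with a gripper value outside its range is refused whole. The fingers move at their own pace and stop on an object; FORCE is the grip in N (left out, the last holds). Time passes only in rows, so rows that do not move let the fingers close. It gives the time, the measured TCP pose, the force and the opening at its end, in the units of the state.
- get_state(): the state, without advancing time (a new reading comes with each control period).
- get_image(name): name is "side" or "top" or "wrist"; returns a dict with "image" (400x640x3 uint8, red, green, blue), "range_z" (400x640 float32, m along the optical axis (not along the pixel's ray), 0 where there is no reading), "mtx" (3x3 intrinsics, pixels), "R" (3x3) and "t" (3): a world point X has camera coordinates R X + t; the wrist camera has in their place "T_tool_cam" (4x4, takes a point from camera to tool coordinates, whose origin is the TCP and whose axes are the tool frame's). Camera axes: x right, y down, z forward; pixel columns grow to the right and rows downward; lengths in m; the calibration is good to about 2 mm. The wrist camera is an equidistant fisheye: a pixel r from the principal point sees the ray r / f radians off the axis. A picture is of the moment at which its call begins: read the wrist's pose just before it.
- hand_in(): hands the job in, once; it reports no verdict.
Trained networks look in a picture, given as the dict that the camera call returned (one of the last four; its "shot" number tells which), for a name from the list of things; names that differ only in an ending like _2 or _b are one class to them, and where a whole thing is asked for, a point or a joint stands for the part that bears it (a point fixed in the world has none). Each returns a list of dicts, best first, with "confidence" (0 to 1); they miss things now and then, are a little off and sometimes report something else, mostly with a low value. They report only what shows in the picture. A call takes as long as a camera call. They do not tell look-alikes from the thing itself.
- boxes_of(picture, label): "bbox" ([left, top, right, bottom] as shares, 0 to 1, of the picture: columns of its width, rows of its height, round what is visible of it).
- cut_out(picture, label): "mask" (400x640 bool, what is visible of it) and "bbox" ([left, top, right, bottom] as shares, 0 to 1, of the picture: columns of its width, rows of its height, round what is visible of it).
- tip_of(picture, label): "centre" ([column, row] as shares, 0 to 1, of the picture: columns of its width, rows of its height: a listed point, or the origin of a listed thing).
The state is a dict: "t": time; "joint_positions": joint angles; "qd": joint speeds; "effort": joint torques, N m; "tool_pos": TCP position; "ee_rot": TCP orientation; "force": force on the tool from outside, world axes, zero at the start; "wrist_torque": the same for the moment, N m; "finger_gap": finger opening in m.
Only numpy, scipy, OpenCV 4.12 (cv2) and the standard library are available. Lean on these libraries where they do the work, as an engineer would, in place of code of your own. Each camera call takes 0.05 s, during which the arm holds its last target. There are 200 camera calls.

### The job

The film sealer has dropped its tubs into its catch tray: collect the two finished ones, those with the red film lid, and set them down in the black tote, each standing upright, lid up, flat on the tote's floor and not on top of the other. Set them down rather than dropping or tossing them, and leave the open tub without a film where it lies in the tray.

Things in the scene. Friction and masses are not known exactly. Their poses are not given: they have to be found in the camera images.
- tub_a_centre (a point): Centre (half-way up) of the first sealed tub: rigid, white, rectangular, with a flush red film lid; 80 mm long (its x axis), 50 mm wide (y), 40 mm tall (z, lid up), 110 to 230 g. Loose and upright in the catch tray. The three tubs stand in a row along world y, in any order, about 115 mm apart, lengths within about 24 degrees of world x.
- tub_b_centre (a point): Centre (half-way up) of the second sealed tub, just like the first: red film lid, 80 (x) x 50 (y) x 40 (z) mm. The catch tray is aluminium, on the robot's right (-y), 200 x 380 mm with its long side about along world y; its floor is 20 mm above the bench, its rim 14 mm above its floor.
- open_tub_centre (a point): Centre (half-way up) of the unfinished tub: white, empty, open at the top, no film, 80 (x) x 50 (y) x 40 (z) mm, 40 g; in the same tray, where it stays. The sealer, a grey and aluminium machine about 270 mm tall, stands at the tray's -y end, over 100 mm from the centre of the nearest tub; nothing is above the tray.
- tote_in (a point): Centre of the inner floor of the black tote on the robot's left (+y): open-topped crate, empty, fixed; outside 340 mm (its x axis) x 280 mm (y) x 75 mm tall, walls and floor 6 mm thick: 69 mm from this point up to the rim. Its x axis is within 15 degrees of world x. A jar 90 mm tall, a film roll and a spatula lie beyond tote and tray, out of the way.
Things that resemble listed ones, but are neither listed nor needed, are in the scene too. What is shaped like the part that bears tub_b_centre but blue is not meant. What is shaped like the part that bears tub_a_centre but blue is not meant.

How it is judged:
At the end, for the whole second after the job is handed in: Both red-lidded tubs are at rest inside the tote, lid up within about 11 degrees, flat on its floor (centres less than 30 mm above it) and not stacked; the open tub is upright in the tray within 25 mm of where it was (x of tub_a_centre in the frame of tote_in between -0.145 and 0.145 m and y of tub_a_centre in the frame of tote_in between -0.115 and 0.115 m and z of each of tub_a_centre, tub_b_centre in the frame of tote_in below 0.03 m and angle between each of tub_a_centre, tub_b_centre, open_tub_centre's own z axis and vertical below 0.2 rad and x of tub_b_centre in the frame of tote_in between -0.145 and 0.145 m and y of tub_b_centre in the frame of tote_in between -0.115 and 0.115 m and linear speed of each of tub_a, tub_b below 0.02 m/s and distance of open_tub_centre from where it was at the start of the episode below 0.025 m); the robot touches nothing.
It fails at once if the open tub is moved by more than 25 mm (distance of open_tub_centre from where it was at the start of the episode above 0.025 m).
It fails at once if a sealed tub is dropped from more than about 5 cm or tossed (free of the fingers at over 1 m/s) ((linear speed of tub_a above 1 m/s and contact force between the fingers and tub_a below 0.1 N) or (linear speed of tub_b above 1 m/s and contact force between the fingers and tub_b below 0.1 N)).
It also fails if it takes over 61 s, if anything falls off the work surface, if the arm or the gripper's body presses on something with over 40 N, if the wrist force passes 120 N, or if a joint passes its speed limit or range.

## Working session

There is one attempt and no reset: what is moved stays moved. The work goes in short steps, Python scripts to look and compute and a shell command to move; the robot and the scene stay as the last step left them, time stands still between calls to the robot, and variables do not carry over. Pictures are saved under pics/ and viewed, about 8 in all and at most 12, crops included, and the job is handed in when it is done.

```bash
mkdir -p pics; ls
python3 - <<'E'
from bench import *
import cv2
s=get_state(); print(s['t'],s['tool_pos'],s['ee_rot'],s['finger_gap'],s['force'])
for n in ['top','side']:
    p=get_image(n); cv2.imwrite(f'pics/{n}0.png',p['image'][:,:,::-1])
    print(n,p['mtx'].tolist(),p['R'].tolist(),p['t'].tolist())
    for l in ['tub_a_centre','open_tub_centre','tote_in']:
        for d in tip_of(p,l): print(l,d['confidence'],[round(d['centre'][0]*640),round(d['centre'][1]*400)])
E
```

```text
pics
0.0 [0.23584061 0.49608709 0.24421344] [3.14147231e+00 2.36795235e-03 1.12709131e+00] 0.085546182273147 [0.64181641 0.13086729 0.5342098 ]
top [[495.4246790707824, 0.0, 325.05774425657086], [0.0, 495.4246790707824, 204.15426232233426], [0.0, 0.0, 1.0]] [[-0.029226272033220122, -0.9994301289956774, -0.01688911716829011], [-0.9931344486460313, 0.030948520019113503, -0.11281026558416841], [0.11326867146561, 0.013476140556945288, -0.9934729999854579]] [0.004663565131039061, 0.5077798103675742, 1.2966011274843345]
tub_a_centre 0.7 [454, 205]
tub_a_centre 0.55 [456, 130]
open_tub_centre 0.96 [359, 195]
tote_in 0.71 [219, 212]
side [[506.8086444690029, 0.0, 316.20675013421345], [0.0, 506.8086444690029, 202.85827258493578], [0.0, 0.0, 1.0]] [[0.8850623055108809, -0.46546198287775203, 0.0031397228023404646], [-0.2754816445802782, -0.529233506553721, -0.802509662895219], [0.3751993854780542, 0.7094061164356872, -0.5966308599968047]] [-0.46914199947793916, 0.15858670791908638, 1.2115741936821947]
tub_a_centre 0.71 [375, 277]
tub_a_centre 0.41 [450, 263]
open_tub_centre 0.75 [334, 218]
tote_in 0.83 [266, 163]
```

View pics/top0.png

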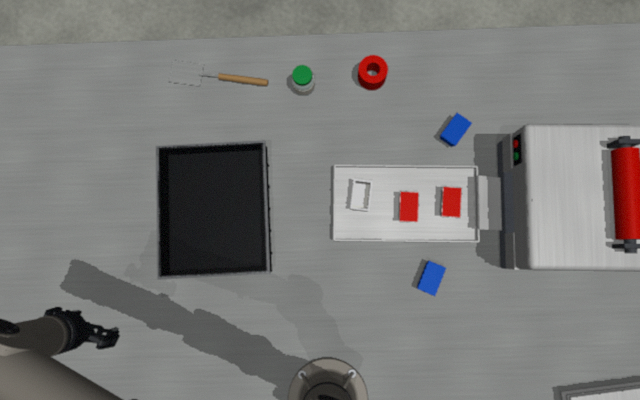

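View pics/side0.png

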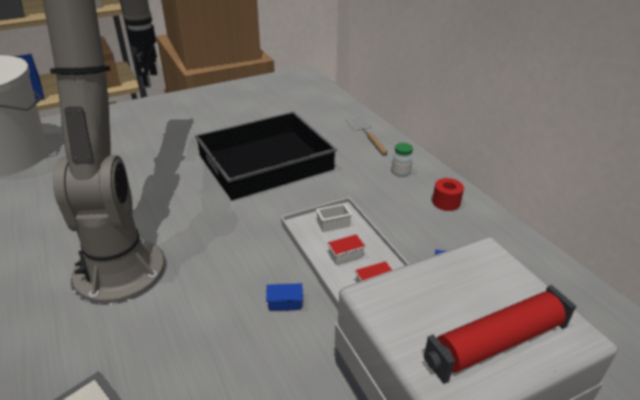

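The top view shows two red-lidded tubs at about (409,206) and (452,202). Things that could be mistaken for them are the open tub at (360,195), blue look-alikes at (456,130) and (431,277), and the red rolls at (372,72) and (626,195). I choose the two red lids inside the tray and will check them in a close crop while localising.

```bash
cat > h.py <<'E'
from bench import *
import cv2, numpy as np
def rays(p,uv,z):
    uv=np.atleast_2d(uv).astype(float); K=p['mtx'];R=p['R'];t=p['t']
    d=(np.c_[uv,np.ones(len(uv))]@np.linalg.inv(K).T)@R; c=-R.T@t
    return c+d*((z-c[2])/d[:,2])[:,None]
def depthpts(p,m):
    v,u=np.nonzero(m&(p['range_z']>0)); z=p['range_z'][v,u]
    X=(np.c_[u,v,np.ones(len(u))]@np.linalg.inv(p['mtx']).T)*z[:,None]
    return (X-p['t'])@p['R']
def rect(P):
    (c,s,a)=cv2.minAreaRect((P[:,:2]*1000).astype(np.float32))
    if s[0]<s[1]: a-=90; s=s[::-1]
    a=(a+90)%180-90
    return np.round(np.array(c)/1000,4),np.round(s),round(a,1)
def reds(p):
    h=cv2.cvtColor(p['image'],cv2.COLOR_RGB2HSV)
    return ((h[...,0]<8)|(h[...,0]>172))&(h[...,1]>150)&(h[...,2]>90)
E
python3 - <<'E'
from h import *
p=get_image('top'); m=reds(p).astype(np.uint8)
n,l,st,ce=cv2.connectedComponentsWithStats(m)
for i in range(1,n):
    if st[i,4]>60:
        v,u=np.nonzero(l==i); D=depthpts(p,l==i)
        print(st[i],ce[i].round(),rect(rays(p,np.c_[u,v],.06)),'depth z',np.median(D,0).round(4))
for n in ['open_tub_centre']:
    for d in cut_out(p,n)[:2]:
        v,u=np.nonzero(d['mask']); print(n,d['confidence'],rect(rays(p,np.c_[u,v],.06)))
for l in ['tote_in']:
    d=tip_of(p,l)[0]; print(l,rays(p,np.array(d['centre'])*[640,400],.006))
D=depthpts(p,np.ones((400,640),bool)); 
k=(D[:,2]>.068)&(D[:,2]<.085)&(D[:,1]>.05)&(D[:,1]<.55)&(D[:,0]>.2)&(D[:,0]<.8); 
print('rim',k.sum(),rect(D[k]),np.median(D[k],0))
cv2.imwrite('pics/crop.png',cv2.resize(p['image'][150:250,320:500],None,fx=4,fy=4)[:,:,::-1])
E
```

```text
[358  55  30  29 539] [373.  69.] (array([ 0.8661, -0.1494]), array([78., 77.]), -16.6) depth z [ 0.8668 -0.1495  0.061 ]
[ 615  147   25   92 2005] [628. 191.] (array([ 0.5111, -0.8005]), array([238.,  62.]), -2.1) depth z [ 0.4899 -0.6728  0.2687]
[442 187  19  30 492] [451. 201.] (array([ 0.5011, -0.3393]), array([74., 45.]), -6.2) depth z [ 0.5013 -0.3394  0.0612]
[400 192  18  29 489] [408. 206.] (array([ 0.4925, -0.2281]), array([74., 44.]), -2.9) depth z [ 0.4922 -0.2274  0.0613]
open_tub_centre 0.84 (array([ 0.5248, -0.1065]), array([82., 50.]), -8.5)
tote_in [[0.49573309 0.28423283 0.006     ]]
rim 2074 (array([0.5   , 0.2824]), array([349., 291.]), 1.2) [0.49975723 0.29545816 0.07567361]
```

View pics/crop.png

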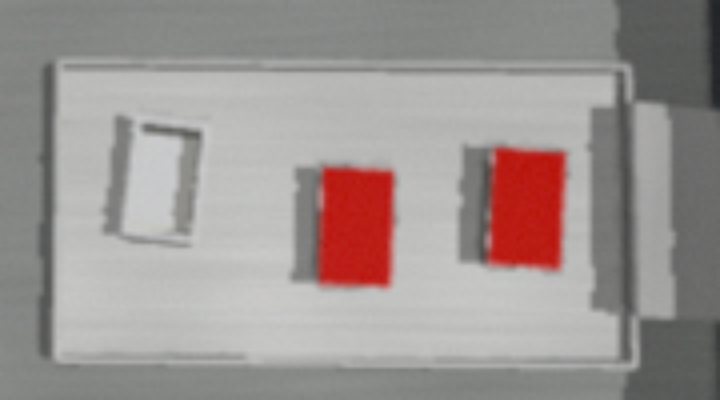

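The crop confirms the choice: two solid red lids in the tray, at about (357,228) and (528,208) in the crop, with the open white tub at (160,180). No blue is in the tray. Next I turn to yaw of about 87° and move above tub A.

```bash
cat >> h.py <<'E'
from scipy.spatial.transform import Rotation as Ro
def go(x,y,z,yaw_deg):
    s=get_state(); R=Ro.from_euler('xyz',s['ee_rot']); T=Ro.from_euler('xyz',[np.pi,0,np.radians(yaw_deg)])
    print('t',round(s['t'],2),'pos',np.round(s['tool_pos'],4),'rpy',np.degrees(s['ee_rot']).round(1),'gap',round(s['finger_gap'],4))
    print('shift units',(R.inv().apply(np.array([x,y,z])-s['tool_pos'])/.12).round(3),'turn units',((R.inv()*T).as_rotvec()/(np.pi/2)).round(3))
E
python3 -m jog '[[0,0,0,0,0,-0.083,-1],[0,0,0,0,0,-0.083,-1],[0,0,0,0,0,-0.083,-1]]' 40
python3 -c "
from h import *
go(.4925,-.228,.2,87)"
```

```text
t: 0.85
tool_pos: [0.2361, 0.4968, 0.2454]
ee_rot: [3.141, -0.0, 1.532]
force: [0.6, 0.4, 0.4]
finger_gap: 0.0856
t 0.85 pos [0.2361 0.4968 0.2454] rpy [180.   -0.   87.8] gap 0.0856
shift units [-5.954  2.367  0.379] turn units [ 0.    -0.     0.009]
```

```bash
python3 -m jog '[[-0.3,0.118,0,0,0,0,-1],[-0.3,0.118,0,0,0,0,-1],[-0.3,0.118,0,0,0,0,-1],[-0.3,0.118,0,0,0,0,-1],[-0.3,0.118,0,0,0,0,-1],[-0.3,0.118,0,0,0,0,-1],[-0.3,0.118,0,0,0,0,-1],[-0.3,0.118,0,0,0,0,-1],[-0.3,0.118,0,0,0,0,-1],[-0.3,0.118,0,0,0,0,-1],[-0.3,0.118,0,0,0,0,-1],[-0.3,0.118,0,0,0,0,-1],[-0.3,0.118,0,0,0,0,-1],[-0.3,0.118,0,0,0,0,-1],[-0.3,0.118,0,0,0,0,-1],[-0.3,0.118,0,0,0,0,-1],[-0.3,0.118,0,0,0,0,-1],[-0.3,0.118,0,0,0,0,-1],[-0.3,0.118,0,0,0,0,-1],[-0.25,0.11,0,0,0,0,-1]]'
python3 -c "
from h import *
go(.4925,-.228,.2,87)"
```

```text
t: 2.85
tool_pos: [0.5058, -0.2464, 0.245]
ee_rot: [3.129, -0.012, 1.552]
force: [0.3, 0.1, -0.8]
finger_gap: 0.085
t 2.85 pos [ 0.5058 -0.2464  0.245 ] rpy [179.3  -0.7  88.9] gap 0.085
shift units [ 0.147 -0.119  0.375] turn units [ 0.008 -0.008  0.021]
```

```bash
python3 -m jog '[[0.07,-0.06,0.2,0.008,-0.008,0.02,-1],[0.07,-0.06,0.25,0,0,0,-1],[0,0,0.25,0,0,0,-1],[0,0,0,0,0,0,-1]]'
cat >> h.py <<'E'
def wrist(name=None):
    s=get_state(); p=get_image('wrist'); K=p['mtx']
    R=Ro.from_euler('xyz',s['ee_rot']).as_matrix(); T=np.eye(4); T[:3,:3]=R; T[:3,3]=s['tool_pos']; T=T@p['T_tool_cam']
    if name: cv2.imwrite(f'pics/{name}.png',p['image'][:,:,::-1])
    def world(m,z):
        v,u=np.nonzero(m); xy=np.c_[(u-K[0,2])/K[0,0],(v-K[1,2])/K[1,1]]; r=np.linalg.norm(xy,axis=1)+1e-9
        d=np.c_[xy*(np.sin(r)/r)[:,None],np.cos(r)]@T[:3,:3].T
        return T[:3,3]+d*((z-T[2,3])/d[:,2])[:,None]
    return p,world
def wreds(name,z):
    p,w=wrist(name); n,l,st,ce=cv2.connectedComponentsWithStats(reds(p).astype(np.uint8))
    for i in range(1,n):
        if st[i,4]>300: print(st[i],rect(w(l==i,z)))
E
python3 -c "
from h import *
go(.4925,-.228,.048,87); wreds('w1',.06)"
```

```text
t: 3.25
tool_pos: [0.4931, -0.2387, 0.1596]
ee_rot: [3.138, 0.01, 1.507]
force: [-1.3, 0.3, 0.0]
finger_gap: 0.0853
t 3.25 pos [ 0.4931 -0.2387  0.1596] rpy [179.8   0.6  86.4] gap 0.0853
shift units [ 0.098 -0.014  0.929] turn units [ 0.002  0.006 -0.007]
[ 302  153   60   92 4872] (array([ 0.4914, -0.2266]), array([74., 45.]), -4.2)
[ 170  175   55   84 3964] (array([ 0.5007, -0.3376]), array([75., 45.]), -6.1)
```

View pics/w1.png

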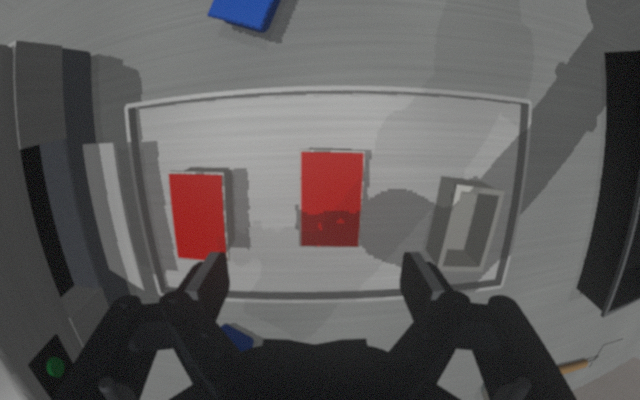

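The wrist view agrees with the top view to about 2 mm: tub A is in the middle at (332,198), tub B at (198,215), and the open tub on the right at (470,225). I centre on A first, then descend.

```bash
python3 -m jog '[[0.096,-0.01,0.1,0,0.006,0,-1],[0,0,0.2,0,0,0,-1],[0,0,0.2,0,0,0,-1],[0,0,0,0,0,0,-1]]'
python3 -c "
from h import *
go(.492,-.227,.045,86)"
```

```text
t: 3.7
tool_pos: [0.5002, -0.2272, 0.1058]
ee_rot: [3.121, 0.002, 1.51]
force: [-0.2, 0.6, -0.8]
finger_gap: 0.0852
t 3.7 pos [ 0.5002 -0.2272  0.1058] rpy [1.788e+02 1.000e-01 8.650e+01] gap 0.0852
shift units [-0.001 -0.079  0.505] turn units [0.013 0.001 0.006]
```

```bash
python3 -m jog '[[0,-0.08,0.1,0.013,0,0.006,-1],[0,0,0.1,0,0,0,-1],[0,0,0.1,0,0,0,-1],[0,0,0.1,0,0,0,-1],[0,0,0.05,0,0,0,-1],[0,0,0,0,0,0,-1]]'
python3 -c "
from h import *
go(.492,-.227,.045,86); print(get_state()['force'])"
```

```text
t: 4.3
tool_pos: [0.4937, -0.2271, 0.0514]
ee_rot: [3.136, 0.003, 1.501]
force: [-1.1, -0.2, 0.4]
finger_gap: 0.0855
t 4.3 pos [ 0.4937 -0.2271  0.0514] rpy [179.7   0.2  86. ] gap 0.0855
shift units [-0.    -0.014  0.054] turn units [0.004 0.002 0.   ]
[-1.1110496  -0.18988088  0.42003487]
```

Well aligned. I go down the last 7 mm and close.

```bash
python3 -m jog '[[0,-0.01,0.06,0,0,0,-1],[0,0,0,0,0,0,-0.2],[0,0,0,0,0,0,0.2],[0,0,0,0,0,0,0.6],[0,0,0,0,0,0,1],[0,0,0,0,0,0,1],[0,0,0,0,0,0,1],[0,0,0,0,0,0,1],[0,0,0,0,0,0,1],[0,0,0,0,0,0,1]]' 50
python3 -m jog '[[0,0,-0.15,0,0,0,1],[0,0,-0.25,0,0,0,1],[0,0,-0.3,0,0,0,1],[0,0,-0.3,0,0,0,1],[0,0,-0.3,0,0,0,1],[0,0,0,0,0,0,1]]'
python3 -c "
from h import *
go(.43,.283,.16,91); print(get_state()['force']); wreds(None,.06)"
```

```text
t: 5.3
tool_pos: [0.4928, -0.2273, 0.0443]
ee_rot: [3.135, 0.003, 1.501]
force: [-0.1, 0.2, -1.2]
finger_gap: 0.0494
t: 5.9
tool_pos: [0.4901, -0.2262, 0.2039]
ee_rot: [3.14, 0.002, 1.5]
force: [0.8, -1.0, -1.2]
finger_gap: 0.0492
t 5.9 pos [ 0.4901 -0.2262  0.2039] rpy [1.799e+02 1.000e-01 8.590e+01] gap 0.0492
shift units [ 4.198 -0.801  0.356] turn units [ 0.001  0.001 -0.056]
[ 0.7526799  -0.99142296 -1.214322  ]
[ 178  170   48   74 3043] (array([ 0.5008, -0.3376]), array([75., 45.]), -5.9)
[  256   201   119   143 14989] (array([ 0.5892, -0.2333]), array([176., 111.]), -4.3)
```

Tub A is held: the gap is 49 mm and the lid rose with the gripper. Now to the tote, near half.

```bash
python3 -m jog '[[0.3,-0.057,0,0,0,-0.004,1],[0.3,-0.057,0,0,0,-0.004,1],[0.3,-0.057,0,0,0,-0.004,1],[0.3,-0.057,0,0,0,-0.004,1],[0.3,-0.057,0,0,0,-0.004,1],[0.3,-0.057,0,0,0,-0.004,1],[0.3,-0.057,0,0,0,-0.004,1],[0.3,-0.057,0,0,0,-0.004,1],[0.3,-0.057,0,0,0,-0.004,1],[0.3,-0.057,0,0,0,-0.004,1],[0.3,-0.057,0,0,0,-0.004,1],[0.3,-0.057,0,0,0,-0.004,1],[0.3,-0.057,0,0,0,-0.004,1],[0.25,-0.057,0,0,0,-0.004,1],[0,0,0,0,0,0,1],[0,0,0,0,0,0,1]]'
python3 -c "
from h import *
go(.43,.283,.036,91); wreds('w2',.06)"
```

```text
t: 7.55
tool_pos: [0.3864, 0.291, 0.1741]
ee_rot: [-3.093, 0.016, 1.589]
force: [0.6, -1.6, -0.9]
finger_gap: 0.049
t 7.55 pos [0.3864 0.291  0.1741] rpy [-177.2    0.9   91. ] gap 0.049
shift units [-0.055  0.417  1.133] turn units [-0.031  0.01  -0.   ]
[  256   201   118   144 15083] (array([0.4586, 0.29  ]), array([151.,  99.]), 0.6)
```

View pics/w2.png

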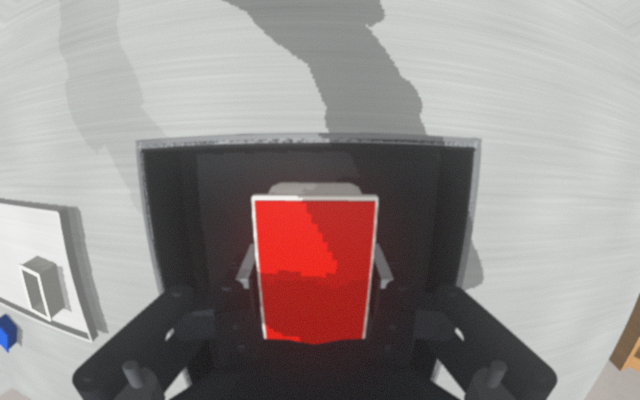

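The view shows tub A held level over the tote: lid at about (315,270), tote rim from (140,145) to (480,145). I correct x and tilt, then descend. Contact should come at TCP z ≈ 0.030.

```bash
python3 -m jog '[[-0.03,0.2,0,-0.031,0.01,0,1],[-0.025,0.2,0.1,0,0,0,1],[0,0,0.2,0,0,0,1],[0,0,0.2,0,0,0,1],[0,0,0.1,0,0,0,1],[0,0,0,0,0,0,1]]'
python3 -c "
from h import *
go(.43,.283,.031,91)"
```

```text
t: 8.2
tool_pos: [0.4367, 0.2764, 0.0962]
ee_rot: [-3.14, 0.004, 1.576]
force: [-0.4, 0.3, -1.3]
finger_gap: 0.049
t 8.2 pos [0.4367 0.2764 0.0962] rpy [-179.9    0.2   90.3] gap 0.049
shift units [ 0.058 -0.055  0.544] turn units [-0.001  0.003 -0.008]
```

```bash
python3 -m jog '[[0.05,-0.05,0.1,0,0.003,0,1],[0,0,0.1,0,0,0,1],[0,0,0.1,0,0,0,1],[0,0,0.1,0,0,0,1],[0,0,0.05,0,0,0,1],[0,0,0.04,0,0,0,1],[0,0,0,0,0,0,1]]'
python3 -c "
from h import *
go(.43,.283,.031,91)"
```

```text
t: 8.9
tool_pos: [0.4338, 0.2811, 0.0365]
ee_rot: [3.138, -0.002, 1.572]
force: [0.1, -0.4, -1.5]
finger_gap: 0.0492
t 8.9 pos [0.4338 0.2811 0.0365] rpy [ 1.798e+02 -1.000e-01  9.010e+01] gap 0.0492
shift units [ 0.016 -0.032  0.046] turn units [ 0.002 -0.002 -0.01 ]
```

```bash
python3 -m jog '[[0,0,0.025,0,0,0,1],[0,0,0.02,0,0,0,1],[0,0,0.01,0,0,0,1],[0,0,0,0,0,0,1]]'
```

```text
t: 9.3
tool_pos: [0.4351, 0.2817, 0.0305]
ee_rot: [3.136, -0.004, 1.572]
force: [-0.1, 0.6, -1.4]
finger_gap: 0.0494
```

```bash
python3 -m jog '[[0,0,0.015,0,0,0,1],[0,0,0.008,0,0,0,1],[0,0,0,0,0,0,1]]'
```

```text
t: 9.6
tool_pos: [0.4355, 0.282, 0.0307]
ee_rot: [3.136, -0.005, 1.573]
force: [0.3, -0.3, -1.6]
finger_gap: 0.0496
```

The TCP stopped at z = 0.0307, which is the expected floor height. I open and retreat straight up.

```bash
python3 -m jog '[[0,0,0,0,0,0,0.1],[0,0,0,0,0,0,0],[0,0,0,0,0,0,-0.3],[0,0,0,0,0,0,-0.6],[0,0,0,0,0,0,-0.8],[0,0,0,0,0,0,-0.8],[0,0,-0.1,0,0,0,-0.8],[0,0,-0.2,0,0,0,-1],[0,0,-0.3,0,0,0,-1],[0,0,-0.3,0,0,0,-1],[0,0,-0.3,0,0,0,-1],[0,0,-0.2,0,0,0,-1],[0,0,0,0,0,0,-1]]'
python3 -c "
from h import *
go(.5,-.339,.2,84); wreds('w3',.046)"
```

```text
t: 10.9
tool_pos: [0.4353, 0.2809, 0.2101]
ee_rot: [3.132, -0.007, 1.571]
force: [0.1, 0.8, 0.7]
finger_gap: 0.0852
t 10.9 pos [0.4353 0.2809 0.2101] rpy [179.5  -0.4  90. ] gap 0.0852
shift units [-5.166  0.537  0.051] turn units [ 0.006 -0.005  0.067]
[ 292  144   47   76 3381] (array([0.436 , 0.2824]), array([76., 44.]), -0.2)
```

View pics/w3.png

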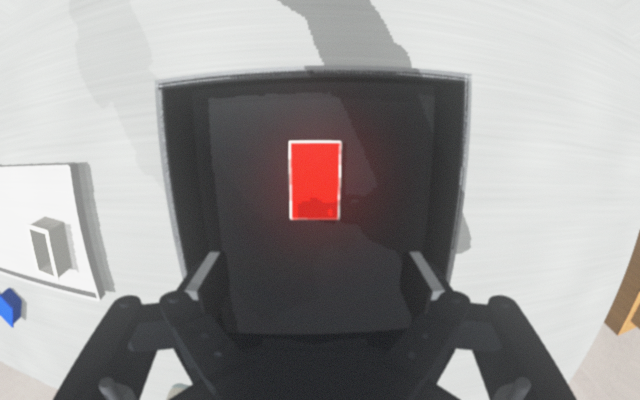

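Tub A stands flat in the tote, lid up, at pixel (315,180), world (0.436, 0.282). Now tub B.

```bash
python3 -m jog '[[-0.3,0.032,0,0,0,0.004,-1],[-0.3,0.032,0,0,0,0.004,-1],[-0.3,0.032,0,0,0,0.004,-1],[-0.3,0.032,0,0,0,0.004,-1],[-0.3,0.032,0,0,0,0.004,-1],[-0.3,0.032,0,0,0,0.004,-1],[-0.3,0.032,0,0,0,0.004,-1],[-0.3,0.032,0,0,0,0.004,-1],[-0.3,0.032,0,0,0,0.004,-1],[-0.3,0.032,0,0,0,0.004,-1],[-0.3,0.032,0,0,0,0.004,-1],[-0.3,0.032,0,0,0,0.004,-1],[-0.3,0.032,0,0,0,0.004,-1],[-0.3,0.032,0,0,0,0.004,-1],[-0.3,0.032,0,0,0,0.004,-1],[-0.3,0.032,0,0,0,0.004,-1],[-0.25,0.032,0,0,0,0,-1],[0,0,0,0,0,0,-1],[0,0,0,0,0,0,-1]]'
python3 -c "
from h import *
go(.5005,-.338,.15,84); wreds(None,.06)"
```

```text
t: 12.85
tool_pos: [0.4539, -0.3459, 0.1825]
ee_rot: [-3.105, -0.008, 1.471]
force: [0.0, -0.9, -1.4]
finger_gap: 0.0855
t 12.85 pos [ 0.4539 -0.3459  0.1825] rpy [-177.9   -0.5   84.3] gap 0.0855
shift units [0.102 0.389 0.258] turn units [-0.023 -0.005  0.003]
[ 303  210   51   76 3185] (array([ 0.5004, -0.3375]), array([75., 44.]), -6.4)
```

```bash
python3 -m jog '[[0.05,0.2,0,-0.023,-0.005,0.003,-1],[0.05,0.19,0.1,0,0,0,-1],[0,0,0.15,0,0,0,-1],[0,0,0,0,0,0,-1]]'
python3 -c "
from h import *
go(.5005,-.338,.045,84); wreds(None,.06)"
```

```text
t: 13.3
tool_pos: [0.5087, -0.3304, 0.1503]
ee_rot: [3.135, -0.005, 1.474]
force: [-1.1, 0.3, -0.1]
finger_gap: 0.0855
t 13.3 pos [ 0.5087 -0.3304  0.1503] rpy [179.6  -0.3  84.4] gap 0.0855
shift units [-0.074 -0.068  0.876] turn units [ 0.004 -0.003  0.005]
[ 271  148   64   96 5729] (array([ 0.5004, -0.3379]), array([74., 45.]), -5.6)
```

```bash
python3 -m jog '[[-0.07,-0.065,0.1,0.004,-0.003,0.005,-1],[0,0,0.2,0,0,0,-1],[0,0,0.1,0,0,0,-1],[0,0,0,0,0,0,-1]]'
python3 -c "
from h import *
go(.5005,-.338,.045,84)"
```

```text
t: 13.75
tool_pos: [0.5029, -0.3382, 0.1042]
ee_rot: [3.133, 0.002, 1.469]
force: [-0.7, 0.0, 0.6]
finger_gap: 0.0854
t 13.75 pos [ 0.5029 -0.3382  0.1042] rpy [1.795e+02 1.000e-01 8.410e+01] gap 0.0854
shift units [ 0.001 -0.024  0.493] turn units [0.006 0.002 0.002]
```

```bash
python3 -m jog '[[0,-0.02,0.1,0.006,0,0,-1],[0,0,0.1,0,0,0,-1],[0,0,0.1,0,0,0,-1],[0,0,0.1,0,0,0,-1],[0,0,0.06,0,0,0,-1],[0,0,0,0,0,0,-1]]'
python3 -c "
from h import *
go(.5005,-.338,.045,84)"
```

```text
t: 14.35
tool_pos: [0.5005, -0.3395, 0.0458]
ee_rot: [3.141, 0.004, 1.467]
force: [-0.7, 0.3, -0.7]
finger_gap: 0.0854
t 14.35 pos [ 0.5005 -0.3395  0.0458] rpy [180.    0.2  84.1] gap 0.0854
shift units [ 0.013 -0.001  0.007] turn units [0.    0.003 0.001]
```

```bash
python3 -m jog '[[0.01,0,0.007,0,0,0,-1],[0,0,0,0,0,0,-0.2],[0,0,0,0,0,0,0.2],[0,0,0,0,0,0,0.6],[0,0,0,0,0,0,1],[0,0,0,0,0,0,1],[0,0,0,0,0,0,1],[0,0,0,0,0,0,1],[0,0,0,0,0,0,1],[0,0,0,0,0,0,1]]' 50
python3 -m jog '[[0,0,-0.15,0,0,0,1],[0,0,-0.25,0,0,0,1],[0,0,-0.3,0,0,0,1],[0,0,-0.3,0,0,0,1],[0,0,-0.3,0,0,0,1],[0,0,0,0,0,0,1]]'
python3 -c "
from h import *
go(.57,.283,.205,90); wreds(None,.06)"
```

```text
t: 15.35
tool_pos: [0.5013, -0.3384, 0.0459]
ee_rot: [3.14, 0.004, 1.468]
force: [0.1, -0.2, -0.4]
finger_gap: 0.0492
t: 15.95
tool_pos: [0.4995, -0.3368, 0.2049]
ee_rot: [-3.138, 0.002, 1.466]
force: [0.6, -0.7, -1.2]
finger_gap: 0.0493
t 15.95 pos [ 0.4995 -0.3368  0.2049] rpy [-1.798e+02  1.000e-01  8.400e+01] gap 0.0493
shift units [ 5.198  0.046 -0.011] turn units [-0.003  0.001 -0.066]
[  256   200   117   145 14892] (array([ 0.5983, -0.3475]), array([178., 110.]), -6.2)
[428 366  37  34 466] (array([ 0.8162, -0.1704]), array([116.,  24.]), 32.9)
```

```bash
python3 -m jog '[[0.3,0.003,0,0,0,-0.004,1],[0.3,0.003,0,0,0,-0.004,1],[0.3,0.003,0,0,0,-0.004,1],[0.3,0.003,0,0,0,-0.004,1],[0.3,0.003,0,0,0,-0.004,1],[0.3,0.003,0,0,0,-0.004,1],[0.3,0.003,0,0,0,-0.004,1],[0.3,0.003,0,0,0,-0.004,1],[0.3,0.003,0,0,0,-0.004,1],[0.3,0.003,0,0,0,-0.004,1],[0.3,0.003,0,0,0,-0.004,1],[0.3,0.003,0,0,0,-0.004,1],[0.3,0.003,0,0,0,-0.004,1],[0.3,0.003,0,0,0,-0.004,1],[0.3,0.003,0,0,0,-0.004,1],[0.3,0.003,0,0,0,-0.004,1],[0.3,0.003,0,0,0,-0.004,1],[0,0,0,0,0,0,1],[0,0,0,0,0,0,1]]'
python3 -c "
from h import *
go(.575,.283,.18,90)"
```

```text
t: 17.9
tool_pos: [0.5162, 0.3, 0.1645]
ee_rot: [-3.072, 0.007, 1.573]
force: [0.2, -1.2, -2.0]
finger_gap: 0.0493
t 17.9 pos [0.5162 0.3    0.1645] rpy [-176.     0.4   90.1] gap 0.0493
shift units [-0.143  0.48  -0.162] turn units [-0.044  0.004  0.001]
```

```bash
python3 -m jog '[[-0.07,0.2,0,-0.044,0.004,0,1],[-0.07,0.2,0,0,0,0,1],[0,0.06,0,0,0,0,1],[0,0,0,0,0,0,1],[0,0,0,0,0,0,1]]'
python3 -c "
from h import *
go(.575,.283,.032,90)"
```

```text
t: 18.4
tool_pos: [0.5678, 0.2787, 0.1562]
ee_rot: [-3.13, 0.007, 1.569]
force: [0.1, 0.1, -2.2]
finger_gap: 0.0489
t 18.4 pos [0.5678 0.2787 0.1562] rpy [-179.3    0.4   89.9] gap 0.0489
shift units [0.043 0.072 1.034] turn units [-0.007  0.004 -0.001]
```

```bash
python3 -m jog '[[0.04,0.06,0.1,-0.007,0.004,0,1],[0,0,0.2,0,0,0,1],[0,0,0.2,0,0,0,1],[0,0,0.2,0,0,0,1],[0,0,0.1,0,0,0,1],[0,0,0.05,0,0,0,1],[0,0,0,0,0,0,1]]'
python3 -c "
from h import *
go(.575,.283,.032,90)"
```

```text
t: 19.1
tool_pos: [0.5706, 0.2872, 0.0526]
ee_rot: [-3.138, -0.005, 1.572]
force: [-0.6, -0.2, -0.9]
finger_gap: 0.0491
t 19.1 pos [0.5706 0.2872 0.0526] rpy [-179.8   -0.3   90.1] gap 0.0491
shift units [-0.036  0.037  0.171] turn units [-0.002 -0.003  0.001]
```

```bash
python3 -m jog '[[-0.02,0.03,0.06,0,-0.003,0,1],[0,0,0.05,0,0,0,1],[0,0,0.03,0,0,0,1],[0,0,0.02,0,0,0,1],[0,0,0.01,0,0,0,1],[0,0,0,0,0,0,1]]'
```

```text
t: 19.7
tool_pos: [0.5773, 0.2858, 0.0344]
ee_rot: [3.139, -0.003, 1.572]
force: [0.2, 0.1, -2.4]
finger_gap: 0.0492
```

```bash
python3 -m jog '[[0,0,0.02,0,0,0,1],[0,0,0.015,0,0,0,1],[0,0,0.01,0,0,0,1],[0,0,0,0,0,0,1]]'
```

```text
t: 20.1
tool_pos: [0.578, 0.286, 0.0324]
ee_rot: [3.138, -0.005, 1.572]
force: [-0.4, 0.7, -2.3]
finger_gap: 0.0491
```

```bash
python3 -m jog '[[0,0,0.01,0,0,0,1],[0,0,0,0,0,0,1],[0,0,0,0,0,0,0.1],[0,0,0,0,0,0,0],[0,0,0,0,0,0,-0.3],[0,0,0,0,0,0,-0.6],[0,0,0,0,0,0,-0.8],[0,0,0,0,0,0,-0.8],[0,0,-0.1,0,0,0,-0.8],[0,0,-0.2,0,0,0,-1],[0,0,-0.3,0,0,0,-1],[0,0,-0.3,0,0,0,-1],[0,0,-0.3,0,0,0,-1],[0,0,-0.3,0,0,0,-1],[0,0,0,0,0,0,-1]]'
python3 - <<'E'
from h import *
wreds('w4',.046)
p=get_image('top')
for d in cut_out(p,'open_tub_centre')[:1]:
    v,u=np.nonzero(d['mask']); print('open',d['confidence'],rect(rays(p,np.c_[u,v],.06)))
D=depthpts(p,reds(p)); 
for x0,x1 in [(.38,.49),(.53,.63)]:
    k=(D[:,1]>.15)&(D[:,1]<.42)&(D[:,0]>x0)&(D[:,0]<x1)
    if k.sum()>20: print(k.sum(),np.median(D[k],0),np.percentile(D[k,2],[5,95]))
E
```

```text
t: 21.6
tool_pos: [0.578, 0.2847, 0.2227]
ee_rot: [3.134, -0.005, 1.571]
force: [1.3, 0.4, -0.6]
finger_gap: 0.085
[ 288    1   47   73 3279] (array([0.4352, 0.2823]), array([74., 44.]), 0.1)
[ 293  143   45   72 3115] (array([0.5785, 0.2862]), array([75., 44.]), 0.0)
[ 55 312  36  47 727] (array([ 0.8523, -0.1463]), array([148.,  63.]), -44.8)
open 0.65 (array([ 0.5254, -0.1056]), array([82., 52.]), -8.9)
518 [0.43360285 0.28114978 0.04659343] [0.01059325 0.05106483]
382 [0.57089762 0.28512436 0.04713082] [0.04241866 0.05190128]
```

View pics/w4.png

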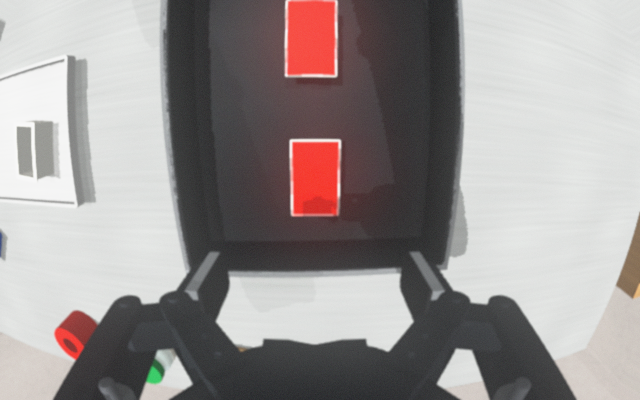

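Both lids are up and flat in the tote, at pixels (311,38) and (315,178), with lid heights of about 0.047. The open tub at (35,150) has not moved. I hand in.

```bash
python3 -c "
from bench import *
print(hand_in())"
```

```text
the job is handed in; nothing more can be done
None
```

I moved both red-lidded tubs from the catch tray into the black tote and handed the job in at about 21.7 s on the robot's clock; it reports no verdict.

- **Sealed tubs:** The last wrist picture put them at (0.435, 0.282) and (0.578, 0.286), side by side with about 60 mm between them. Their lids are up, about 0.047 m above the bench, against 0.046 m expected for a tub flat on the tote floor.
- **Margin in the tote:** Relative to the tote centre at about (0.50, 0.283), they sit at x of about -0.065 and +0.08, well inside the ±0.145 limit.
- **Open tub:** It measured within about 1 mm of its starting position, which is within the measuring error.
- **Gripper:** It was open and about 0.2 m above the tubs, touching nothing.

**Weak checks:**
- The wrist force showed no clear contact at either set-down. I released at the height worked out from the grasp, within about 1 mm of the floor.
- The top camera put the second tub about 8 mm lower in x than the wrist camera did. The gripper partly hid it there, so I trusted the wrist view.

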